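# Mount a coil bobbin and hold its carrier block in the datum corner

## Task

Slip the orange bobbin over the spindle of the aluminium carrier block until it rests fully down on it, and let go of it while the block is still well away from the blue corner fixture. Then bring the block, flat on the bench, into the corner, spindle end flush on the short fence and long side flush on the long one, and finish while still holding it by the fingers, pressed against both fences at once. Leave the heatsink and the jar where they stand.

Things in the scene. Friction and masses are not known exactly. Their poses are not given: they have to be found in the camera images.
- bobbin: Empty orange plastic coil bobbin standing upright on the bench: 50 mm diameter flanges (5 mm thick) at bottom and top, 44 mm diameter hub between them, 40 mm tall overall, 18 mm bore right through, 40 g or so. Origin at the centre of its underside, z up along the bore. Both ends are alike.
- block: Loose aluminium carrier block on the bench, 120 (x) by 60 (y) by 25 mm high, 0.34 to 0.6 kg. Origin: centre of its underside, z up; +x to the spindle end. On top: at x=+30 mm a steel spindle, 14 mm diameter, 46 mm tall, top 5 mm tapered; at x=-35 mm a black upright grip rib, 36 mm long (x), 14 mm thick (y), 42 mm tall (top 67 mm above bench).
- seat (a point): Point on the block's top face at the foot of the spindle, on its axis (25 mm above the bench, block x=+30 mm, y=0); axes as the block's. The bobbin's underside comes to rest here.
- rib (a point): Middle of the block's grip rib (46 mm above the bench, block x=-35 mm, y=0); axes as the block's.
- fixture: Rigid blue corner fixture fixed to the bench, fences 20 mm high, 16 mm thick. Origin: inner corner at bench level, z up. From the corner the long fence runs along -x, the short one along -y; the block goes into the quarter x<0, y<0, on the bare bench, pushed towards +x and +y. Docked, the block has its origin at x=-60, y=-30 mm here and its x along this x.
- fence_long: The long blue fence of the fixture, 130 mm long, inner face in the fixture's plane y=0, facing the fixture's -y. Same origin and axes as the fixture.
- fence_end: The short blue end fence of the fixture, 60 mm long, inner face in the fixture's plane x=0, facing the fixture's -x. Same origin and axes as the fixture.
- heatsink: Bystander: loose dark finned heatsink, 44 x 44 x 25 mm, origin at the centre of its underside. Leave alone.
- jar: Bystander: loose amber glass jar with black cap, 42 mm diameter, 65 mm tall, origin at the centre of its underside. Leave alone.
Things that resemble listed ones, but are neither listed nor needed, are in the scene too. Of the things that look like the fixture, take the one that is farthest to the robot's right at the start.

How it is judged:
On the way:
1. the bobbin sits fully down on the spindle, let go, with the block still away from the corner (horizontal distance between bobbin and seat below 0.005 m and z of bobbin in the frame of seat between -0.003 and 0.003 m and angle between the z axis of bobbin and the z axis of block, either way round below 0.08 rad and contact force between the fingers and bobbin below 0.1 N and horizontal distance between seat and fixture above 0.07 m), for 0.2 s.
At the end, for the whole second after the job is handed in: Fingers hold the block; it presses both fences (over 1 N each), spindle end at the end fence, within 0.04 rad of square and 4 mm of its docked place, flat on the bench (3 mm); bobbin fully down on the spindle (3 mm), not touched; all at rest (horizontal distance between bobbin and seat below 0.005 m and z of bobbin in the frame of seat between -0.003 and 0.003 m and angle between the z axis of bobbin and the z axis of block, either way round below 0.08 rad and contact force between block and fence_long above 1 N and contact force between block and fence_end above 1 N and contact force between the fingers and block above 1 N and angle between the x axis of block and the x axis of fixture, either way round below 0.04 rad and x of seat in the frame of fixture between -0.034 and -0.02 m and y of seat in the frame of fixture between -0.034 and -0.02 m and height (world z) of block below 0.003 m and angle between block's own z axis and vertical below 0.04 rad and contact force between the fingers and bobbin below 0.1 N and linear speed of block below 0.01 m/s and linear speed of bobbin below 0.02 m/s); the arm keeps its last pose, push and grip.
It fails at once if the heatsink or the jar is pushed more than 30 mm away or tipped over (distance of any of heatsink, jar from where it was at the start of the episode above 0.03 m or angle between any of jar, heatsink's own z axis and vertical above 0.5 rad).
It also fails if it takes over 72 s, if anything falls off the work surface, if the arm or the gripper's body presses on something with over 40 N, if the wrist force passes 120 N, or if a joint passes its speed limit or range.

## Robot

A 6-joint arm with a two-finger parallel gripper is mounted at the origin on the work surface. World frame = base frame: x ahead of the robot, y to its left, z up, the work surface at z = 0. Lengths are in m, angles in rad, forces in N, time in s.
With the tool pointing down it reaches from about 0.35 to 0.875 m from the base axis. Payload 15.5 kg.
Tool frame: the origin (TCP) lies between the finger pads; the fingertips stand 22 mm ahead of it and the grasp point (between the pads) lies 3 mm ahead of it; z points along the fingers, y is the line along which they close (so a half turn about z gives the same grasp; the last joint's range is limited). The gripper opens to 85 mm and grips with 20 to 120 N. Pads are 22 mm wide; open, the fingers measure 114 mm over their backs; the gripper's body (76 mm by 85 mm) begins 54 mm behind the grasp point. The pads swing forward as they close: fully open they stand 13 mm farther back than shut.
Start: joints at [-1.272, 0.494, 1.345, -0, 1.302, -0.096], TCP at [0.24, -0.577, 0.253] pointing down, gripper open.
Joint ranges: [-2.91, 2.91], [-0.82, 2.16], [0.22, 2.67], [-1.22, 4.37], [0.12, 2.79], [-3.08, 3.08]. Speed limits (rad/s): [1.89, 1.89, 2.57, 3.01, 3.01, 3.01].

## Interface

Orientations are given as [roll, pitch, yaw] about the fixed x, y, z axes, in that order (R = Rz(yaw) Ry(pitch) Rx(roll)).
In Python, from bench import ctrl, cams, job gives the robot as it stands.
- The arm moves only by the tool play_rows, never from a script. Its argument "series" is text: rows parted by semicolons, each of 7 numbers parted by spaces: the shift along the world's x, y, z in cm, then the turn, a rotation vector about the world's x, y, z in degrees, then the gripper's target within -1 to 1 (fully open at 1, half-way at 0, shut at -1). In form: x y z wx wy wz grip; .... A call has 1 to 20 rows; each row shifts and turns the commanded pose from where the row before left it; what a row does not reach is not made up. A row lasts 1/8 s, in which the tool goes at most 62.5 mm and 10.7 degrees, less where a joint would pass 70% of its speed; a pose out of reach is approached as far as the arm can. A call is refused whole if a number of a shift passes 6.25 or a number of a turn 10.7, either way. A call with a gripper value outside its range is refused whole. The fingers move at their own pace and stop on an object; "newtons" is the grip in N (left out, the last holds). Time passes only in rows, so rows that do not move let the fingers close. It gives the time, the measured TCP pose, the force, the opening and the grip force at its end, in the units of the state.
- ctrl.read_state(): the state, without advancing time (a new reading comes with each control period).
- cams.snapshot(name): name is "scene" or "top"; returns the picture (420x560x3 uint8, red, green, blue); there is no depth.
- cams.get_calibration(name): a dict with "fx", "fy", "cx", "cy" (pixels), "D" ([k1, k2, p1, p2, k3] as OpenCV has them; the pictures are not rectified), "position" and "attitude" of the camera in the world. Camera axes: x right, y down, z forward; pixel columns grow to the right and rows downward; lengths in m; the calibration is good to about 2 mm. A picture is of the moment at which its call begins. get_calibration takes no time and is no camera call.
- job.close_job(): hands the job in; it is judged then, once.
The state is a dict: "clock": time; "qpos": joint angles; "joint_velocities": joint speeds; "tau": joint torques, N m; "ee_pos": TCP position; "orientation": TCP orientation; "wrist_force": force on the tool from outside, world axes, zero at the start; "ft_torque": the same for the moment, N m; "width": opening from 0.0 (shut) to 1.0 (fully open); "grip_force": force on a finger pad.
Only numpy, scipy, OpenCV 4.12 (cv2) and the standard library are available. Lean on these libraries where they do the work, as an engineer would, in place of code of your own. Each camera call takes 0.05 s, during which the arm holds its last target. There are 200 camera calls.

## Working session

There is one attempt and no reset: what is moved stays moved. The work goes in short steps, Python scripts to look and compute and a tool call to move; the robot and the scene stay as the last step left them, time stands still between calls to the robot, and variables do not carry over. Pictures are saved under pics/ and viewed, at most 10 in all, crops included, and the job is handed in when it is done.

Besides the shell and the picture viewer there is one more tool, called after "Call:" as a command line: name --argument value ..., lists and objects as JSON in quotes. play_rows: Moves the arm, as the interface text tells. Its arguments: {"type":"object","properties":{"series":{"type":"string"},"newtons":{"type":"number"}},"required":["series"]}

```bash
mkdir -p pics; python3 - <<'E'
from bench import ctrl,cams
import cv2
for n in("scene","top"):
    cv2.imwrite(f"pics/{n}0.png",cams.snapshot(n)[:,:,::-1]); print(n,cams.get_calibration(n))
print(ctrl.read_state())
E
```

```text
scene {'fx': 433.8409649047933, 'fy': 433.8409649047933, 'cx': 277.1181135306505, 'cy': 215.8164367964665, 'D': array([-0.02659507,  0.        ,  0.        ,  0.        ,  0.        ]), 'position': array([ 1.03159127, -0.74207236,  0.82748134]), 'attitude': array([-2.2480073 ,  0.01403616,  0.52227371])}
top {'fx': 444.3925919007826, 'fy': 444.3925919007826, 'cx': 280.0954459376768, 'cy': 212.87041201812198, 'D': array([-0.12198841,  0.        ,  0.        ,  0.        ,  0.        ]), 'position': array([0.48148609, 0.07622484, 1.13018564]), 'attitude': array([-3.05710434,  0.00489289, -1.57495918])}
{'clock': 0.1, 'qpos': array([-1.27149583e+00,  4.94130496e-01,  1.34604614e+00, -2.00279421e-05,
        1.30250685e+00, -9.55307512e-02]), 'joint_velocities': array([-1.03325574e-03, -5.93867191e-04, -2.61510641e-03,  7.27539352e-05,
        6.66670603e-04,  1.15632370e-03]), 'tau': array([ 1.14743976e-03, -8.83595252e+01, -3.84561145e+01, -3.56911887e-04,
        5.23128983e-03,  1.12364177e-05]), 'ee_pos': array([ 0.24030122, -0.57664273,  0.2527618 ]), 'orientation': array([-3.14050496e+00, -8.48316870e-05,  3.94836522e-01]), 'wrist_force': array([-0.14090525,  0.17431475,  0.6701527 ]), 'ft_torque': array([-0.00314596,  0.00345616,  0.00870579]), 'grip_force': 0.0, 'width': 0.9965652738422697}
```

View pics/scene0.png

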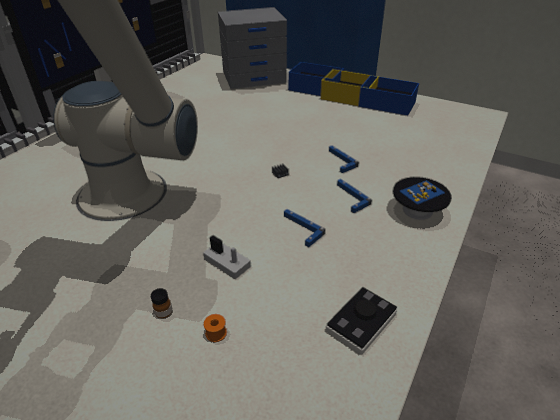

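View pics/top0.png

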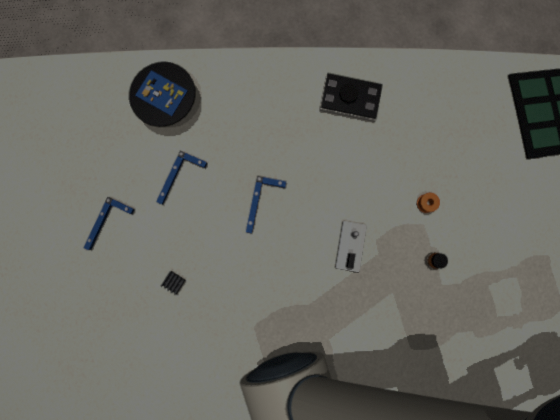

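Scene view: block near (227,258), bobbin (215,327), jar (161,303). Top view: the rightmost fixture's corner is near (258,178), block (351,245), bobbin (429,202), jar (438,261) and heatsink (174,282). I'll enlarge the working area.

```bash
python3 - <<'E'
import cv2
a=cv2.imread("pics/top0.png")[165:285,235:375]; b=cv2.imread("pics/top0.png")[180:280,400:460]
c=cv2.resize(a,None,fx=5,fy=5,interpolation=cv2.INTER_CUBIC);cv2.imwrite("pics/topA.png",c)
s=cv2.imread("pics/scene0.png")[200:350,140:340]
cv2.imwrite("pics/sceneA.png",cv2.resize(s,None,fx=4,fy=4,interpolation=cv2.INTER_CUBIC))
E
```

```text
(no output)
```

View pics/topA.png

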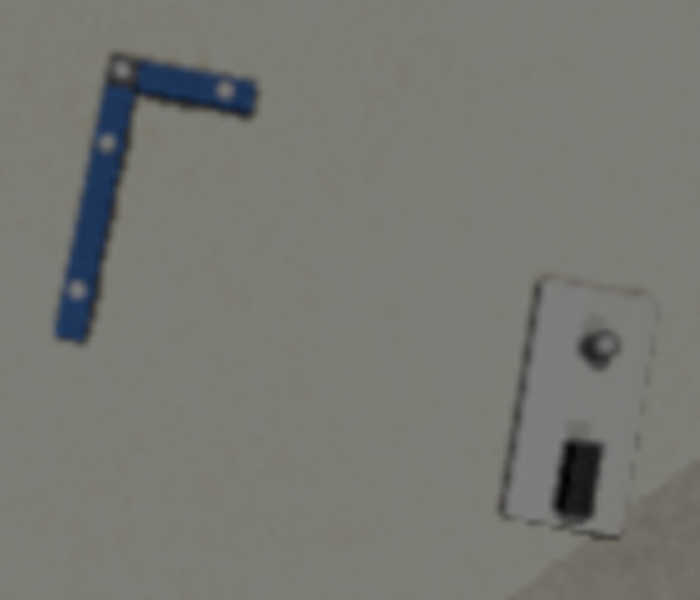

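View pics/sceneA.png

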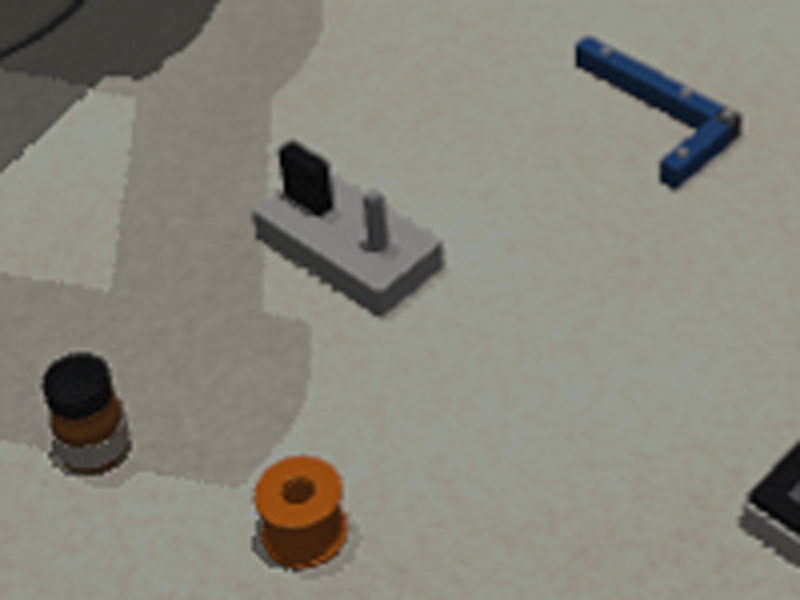

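Enlarged top view: fixture inner top corner near (134,92), block top-face corners (545,278), (657,293), (503,514), spindle tip (605,344), and rib top centred near (579,479). Enlarged scene view: bobbin top centre (298,490), spindle tip (373,193), block corners (380,290), (442,240), (255,215). Next step is a joint fit of the poses to both views.

```bash
cat >h.py <<'E'
import numpy as np,cv2
from scipy.spatial.transform import Rotation as Ro
from scipy.optimize import least_squares
from bench import cams
def cam(n):
    c=cams.get_calibration(n); R=Ro.from_euler('xyz',c["attitude"]).as_matrix()
    K=np.array([[c["fx"],0,c["cx"]],[0,c["fy"],c["cy"]],[0,0,1]])
    return R,c["position"],K,c["D"]
C={n:cam(n) for n in("scene","top")}
def proj(n,P):
    R,t,K,D=C[n]; return cv2.projectPoints(np.atleast_2d(P).astype(float),cv2.Rodrigues(R.T)[0],-R.T@t,K,D)[0][:,0]
def back(n,uv,z):
    R,t,K,D=C[n]; u=cv2.undistortPoints(np.array(uv,float).reshape(-1,1,2),K,D)[:,0]
    d=np.c_[u,np.ones(len(u))]@R.T; return t+d*((z-t[2])/d[:,2])[:,None]
def crop(uv,s,o): return (np.array(uv,float)+.5)/s-.5+np.array(o)
def pose(p,L):
    L=np.array(L,float); c,s=np.cos(p[2]),np.sin(p[2])
    return np.c_[p[0]+c*L[:,0]-s*L[:,1],p[1]+s*L[:,0]+c*L[:,1],L[:,2]]
def fit(obs,p0):  # obs: list of (cam, Lpts, uv)
    f=lambda p:np.concatenate([(proj(n,pose(p,L))-uv).ravel() for n,L,uv in obs])
    r=least_squares(f,p0,loss="soft_l1"); return r.x,f(r.x).reshape(-1,2)
E
python3 - <<'E'
from h import *
np.set_printoptions(precision=4,suppress=True)
T=lambda q:crop(q,5,(235,165)); S=lambda q:crop(q,4,(140,200))
bt=([[60,30,25],[60,-30,25],[-60,30,25],[30,0,71],[-35,0,67]],[(545,278),(657,293),(508,514),(605,344),(579,479)])
bs=([[60,-30,25],[60,30,25],[-60,-30,25],[30,0,71],[60,-30,0]],[(380,291),(442,240),(254,213),(373,194),(380,315)])
ft=([[0,0,20],[-130,0,20],[-130,16,20],[0,-60,20],[16,-60,20],[16,16,20]],[(134,91),(86,342),(55,336),(252,117),(258,82),(110,53)])
fs=([[0,0,20],[16,-60,20],[0,-60,20],[-130,16,20]],[(694,122),(686,162),(662,162),(588,37)])
k=lambda o:np.array(o[0])/1000
for nm,a,b,p0 in(("block",bt,bs,[.5,-.1,-.15]),("fix",ft,fs,[.6,.1,-.15])):
    o=[("top",k(a),T(a[1])),("scene",k(b),S(b[1]))]
    for w in(o,o[:1],o[1:]):
        x,r=fit(w,p0); print(nm,x,np.abs(r).max())
    print(fit(o,p0)[1])
for n in("top","scene"):
    im=cv2.imread(f"pics/{n}0.png"); h=cv2.cvtColor(im,cv2.COLOR_BGR2HSV)
    m=cv2.inRange(h,(5,170,60),(20,255,255))
    if n=="top": m[:,:400]=0;m[230:]=0
    else: m[:310]=0; m[:,:195]=0;m[:,240:]=0
    ys,xs=np.nonzero(m); print(n,len(xs),xs.mean(),ys.mean(),xs.min(),xs.max(),ys.min(),ys.max())
    a=np.linspace(0,2*np.pi,60,0); ring=np.c_[.025*np.cos(a),.025*np.sin(a)]
    def g(p):
        P=np.r_[np.c_[ring+p,0*a],np.c_[ring+p,0*a+.04]]; q=cv2.convexHull(proj(n,P).astype(np.float32))[:,0]
        return np.r_[q.min(0),q.max(0)]-(np.r_[xs.min(),ys.min(),xs.max()+1,ys.max()+1]-.5)
    r=least_squares(g,[.57,-.27]);print("bobbin",r.x,r.fun)
print(back("scene",[S((298,490))],.04)); print("jar/heat",back("top",[(438,261),(174,282)],.03))
E
```

```text
block [ 0.4913 -0.0949 -0.1754] 1.234661180295717
block [ 0.4923 -0.0948 -0.165 ] 1.0905001493173359
block [ 0.4897 -0.0949 -0.1722] 0.8876160280267413
[[-0.5663  0.1776]
 [ 0.6065  1.2347]
 [-0.936   0.5913]
 [ 0.388   0.1427]
 [ 1.0005  0.018 ]
 [ 0.2556  0.3562]
 [ 0.7397  0.2158]
 [-0.2632 -0.7494]
 [ 0.4435  0.0137]
 [ 0.9874  1.1018]]
fix [ 0.6523  0.1275 -0.191 ] 4.714147836598272
fix [ 0.6521  0.1274 -0.1957] 0.8291853166613805
fix [ 0.6531  0.127  -0.1771] 4.871002051755113
[[ 0.2524 -0.1574]
 [ 0.0147  0.2654]
 [-0.0558  0.2735]
 [ 0.0154 -1.0041]
 [-0.0139 -0.1747]
 [ 0.0464  0.1365]
 [ 4.7141 -1.2709]
 [-1.6572  1.9929]
 [-0.233  -0.5003]
 [-0.0902 -0.5257]]
top 249 428.4457831325301 202.08835341365463 417 438 193 211
bobbin [ 0.5998 -0.2749] [-8.0522 -0.5653 -6.0251  1.6957]
scene 476 214.49579831932772 327.57142857142856 204 225 314 341
bobbin [ 0.6094 -0.27  ] [ 9.6355 -5.987  11.1345 -5.258 ]
[[ 0.5991 -0.2945  0.04  ]]
jar/heat [[ 0.4521 -0.3132  0.03  ]
 [ 0.4038  0.345   0.03  ]]
```

```bash
cat >>h.py <<'E'
def bob(n,im,z0=0.,lo=None,hi=None):
    m=cv2.inRange(cv2.cvtColor(im,cv2.COLOR_BGR2HSV),(5,150,50),(20,255,255)); k=np.zeros_like(m); k[lo[1]:hi[1],lo[0]:hi[0]]=1; m*=k
    ys,xs=np.nonzero(m); a=np.linspace(0,2*np.pi,90,0); ring=np.c_[.025*np.cos(a),.025*np.sin(a)]
    def g(p):
        q=np.vstack([proj(n,np.c_[ring+p,0*a+z0]),proj(n,np.c_[ring+p,0*a+z0+.04])])
        return np.r_[q.min(0),q.max(0)]-(np.r_[xs.min(),ys.min(),xs.max()+1,ys.max()+1]-.5)
    r=least_squares(g,[.6,-.29],diff_step=1e-3); return r.x,r.fun
E
python3 - <<'E'
from h import *
np.set_printoptions(precision=4,suppress=True)
print(bob("top",cv2.imread("pics/top0.png"),0,(400,185),(460,230)))
print(bob("scene",cv2.imread("pics/scene0.png"),0,(195,310),(240,350)))
E
```

```text
(array([ 0.5999, -0.2932]), array([-1.1074, -0.6125,  1.086 ,  0.6229]))
(array([ 0.5989, -0.2937]), array([-0.5229, -0.6018,  0.5366,  0.5316]))
```

Call:
play_rows --series "3.59 2.83 -1.2 0 0 -3.24 1;3.59 2.83 -1.2 0 0 -3.24 1;3.59 2.83 -1.2 0 0 -3.24 1;3.59 2.83 -1.2 0 0 -3.24 1;3.59 2.83 -1.2 0 0 -3.24 1;3.59 2.83 -1.2 0 0 -3.24 1;3.59 2.83 -1.2 0 0 -3.24 1;3.59 2.83 -1.2 0 0 -3.24 1;3.59 2.83 -1.2 0 0 -3.24 1;3.59 2.83 -1.2 0 0 -3.24 1;0 0 0 0 0 0 1;0 0 0 0 0 0 1;0 0 0 0 0 0 1" --newtons 30

```text
clock: 1.72
ee_pos: [0.5987, -0.2947, 0.1335]
orientation: [3.141, 0.0, -0.172]
wrist_force: [0.4, 0.0, 0.1]
width: 1.002
grip_force: 0.0
```

Call:
play_rows --series "0.08 0.12 -2.5 0 0 0 1;0 0 -2.5 0 0 0 1;0 0 -2.5 0 0 0 1;0 0 -2 0 0 0 1;0 0 -1.1 0 0 0 1;0 0 0 0 0 0 1;0 0 0 0 0 0 -1;0 0 0 0 0 0 -1;0 0 0 0 0 0 -1;0 0 0 0 0 0 -1;0 0 0 0 0 0 -1;0 0 0 0 0 0 -1;0 0 0 0 0 0 -1;0 0 0 0 0 0 -1" --newtons 30

```text
clock: 3.48
ee_pos: [0.6006, -0.2929, 0.0283]
orientation: [3.141, -0.001, -0.171]
wrist_force: [-1.5, 1.4, 7.3]
width: 0.589
grip_force: 30.3
```

Call:
play_rows --series "0 0 2 0 0 0 -1;0 0 3 0 0 0 -1;0 0 3 0 0 0 -1;0 0 2 0 0 0 -1;-1 2.41 0 0 0 0 -1;-1 2.41 0 0 0 0 -1;-1 2.41 0 0 0 0 -1;-1 2.41 0 0 0 0 -1;-1 2.41 0 0 0 0 -1;-1 2.41 0 0 0 0 -1;-1 2.41 0 0 0 0 -1;-1 2.41 0 0 0 0 -1;0 0 0 0 0 0 -1;0 0 0 0 0 0 -1;0 0 0 0 0 0 -1"

```text
clock: 5.35
ee_pos: [0.5206, -0.1004, 0.1274]
orientation: [3.141, -0.001, -0.171]
wrist_force: [-0.6, -0.3, -0.5]
width: 0.584
grip_force: 31.3
```

```bash
python3 - <<'E'
from h import *
np.set_printoptions(precision=4,suppress=True)
from bench import ctrl
s=ctrl.read_state();print(s["ee_pos"],s["orientation"],s["width"])
for n in("scene","top"): cv2.imwrite(f"pics/{n}1.png",cams.snapshot(n)[:,:,::-1])
z=s["ee_pos"][2]-.0283
print(z,proj("scene",[[*s["ee_pos"][:2],z]]),proj("top",[[*s["ee_pos"][:2],z]]))
a=cv2.imread("pics/scene1.png")[170:290,180:290]; b=cv2.imread("pics/top1.png")[190:290,310:400]
cv2.imwrite("pics/m1.png",np.hstack([cv2.resize(a,(440,480),interpolation=cv2.INTER_CUBIC),cv2.resize(b,(360,400),interpolation=cv2.INTER_CUBIC)[:480] if 0 else cv2.copyMakeBorder(cv2.resize(b,(360,400),interpolation=cv2.INTER_CUBIC),0,80,0,0,cv2.BORDER_CONSTANT)]))
E
```

```text
[ 0.5206 -0.1004  0.1274] [ 3.1415 -0.0006 -0.1712] 0.5837011919789105
0.09914393624425893 [[232.3174 239.9724]] [[358.1022 233.171 ]]
```

View pics/m1.png

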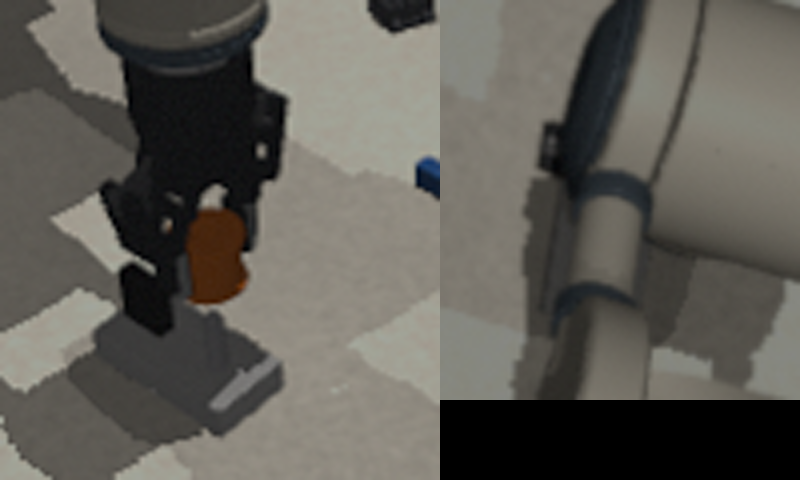

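Left half (scene): bobbin held with its right edge near (247,275) and bottom near (213,303), the spindle tip just below it at about (214,318). The top view is blocked by the arm, so I'll use scene-camera edges only, and compare spindle and bobbin within that view.

```bash
python3 - <<'E'
from h import *
np.set_printoptions(precision=4,suppress=True)
im=cv2.imread("pics/scene1.png")
m=cv2.inRange(cv2.cvtColor(im,cv2.COLOR_BGR2HSV),(5,150,40),(20,255,255)); k=0*m;k[215:250,215:250]=1;m*=k
ys,xs=np.nonzero(m);e=[xs.max()+.5,ys.max()+.5];print(e,xs.min(),ys.min(),len(xs))
a=np.linspace(0,2*np.pi,180,0); ring=np.c_[.025*np.cos(a),.025*np.sin(a)]
for z in(.097,.0991,.101):
    def g(p): return proj("scene",np.c_[ring+p,0*a+z]).max(0)-e
    print(z,least_squares(g,[.52,-.1],diff_step=1e-3).x)
big=cv2.resize(im[215:290,200:255],(660,900)[0:2],interpolation=cv2.INTER_CUBIC)[:600] if 0 else cv2.resize(im[220:280,205:265],(600,600),interpolation=cv2.INTER_CUBIC)
big=np.clip(big.astype(float)*1.8,0,255).astype(np.uint8)
a0=cv2.resize(cv2.imread("pics/scene0.png")[230:280,215:235],(200,500),interpolation=cv2.INTER_CUBIC)
cv2.imwrite("pics/m2.png",np.hstack([big,cv2.copyMakeBorder(a0,0,100,0,0,cv2.BORDER_CONSTANT)]))
E
```

```text
[np.float64(241.5), np.float64(245.5)] 226 222 293
0.097 [ 0.5149 -0.0957]
0.0991 [ 0.5163 -0.0975]
0.101 [ 0.5176 -0.0992]
```

View pics/m2.png

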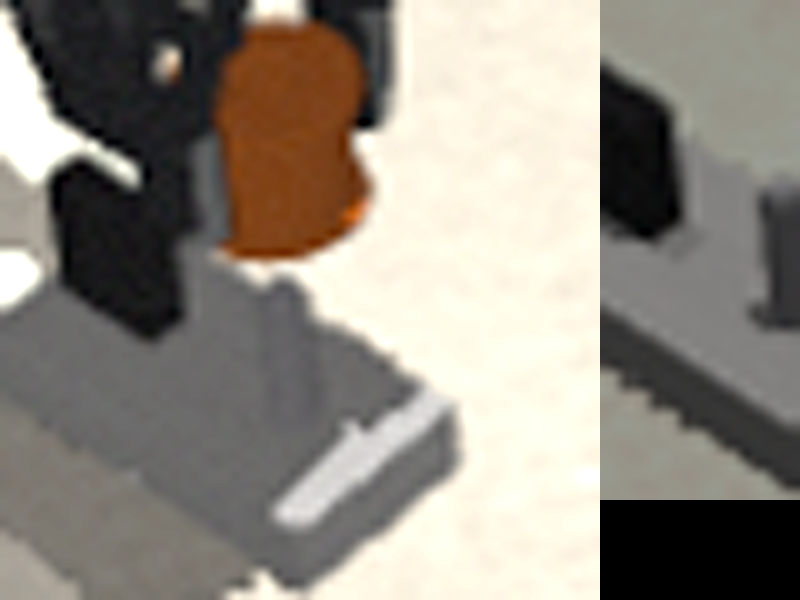

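The enlarged scene view shows the bobbin's lower flange with right edge (373,190) and bottom (283,260), and the spindle's tip centred near (283,278) with its foot at (293,415). The earlier fit showed the mask runs about half a pixel small, so I'll refit with that included.

```bash
python3 - <<'E'
from h import *
np.set_printoptions(precision=4,suppress=True)
im=cv2.imread("pics/scene1.png")
m=cv2.inRange(cv2.cvtColor(im,cv2.COLOR_BGR2HSV),(5,150,40),(20,255,255))
for r in range(221,247): 
    x=np.nonzero(m[r,215:250])[0]+215; print(r,x.min() if len(x) else 0,x.max() if len(x) else 0,end='; ')
a=np.linspace(0,2*np.pi,180,0); ring=np.c_[.025*np.cos(a),.025*np.sin(a)]
# free z: right/bottom of lower flange, right/top of upper flange
def g(p):
    lo=proj("scene",np.c_[ring+p[:2],0*a+p[2]]);hi=proj("scene",np.c_[ring+p[:2],0*a+p[2]+.04])
    return np.r_[lo.max(0)-[242.,246.1],hi[:,0].max()-241.8,hi[:,1].min()-220.9]
r=least_squares(g,[.52,-.1,.1],diff_step=1e-3);print("\n",r.x,r.fun)
for z in(.0991,.101):
    print(z,least_squares(lambda p:g([*p,z])[:2],[.52,-.1],diff_step=1e-3).x,least_squares(lambda p:g([*p,z]),[.52,-.1],diff_step=1e-3).x)
p=np.array([.4897,-.0949,-.1722])
for q in(p,[.4913,-.0949,-.1754],[.4923,-.0948,-.165]): print(proj("scene",pose(q,[[.03,0,.071],[.03,0,.025],[.03,-.007,.066],[.03,.007,.066]])).ravel(),pose(q,[[.03,0,0]]))
print("tip obs",back("scene",[(232.9,247.6)],.071))
E
```

```text
221 0 0; 222 236 236; 223 229 238; 224 229 239; 225 228 240; 226 227 240; 227 227 241; 228 227 241; 229 227 240; 230 227 240; 231 226 240; 232 227 239; 233 227 239; 234 227 239; 235 227 239; 236 228 240; 237 228 240; 238 228 241; 239 228 240; 240 228 240; 241 228 240; 242 228 239; 243 228 238; 244 227 236; 245 228 234; 246 0 0; 
 [ 0.516  -0.0935  0.0938] [ 0.4232 -0.0171 -0.4135  0.0173]
0.0991 [ 0.5186 -0.0987] [ 0.5197 -0.0984]
0.101 [ 0.5199 -0.1004] [ 0.521  -0.1002]
[232.8381 247.917  234.2124 260.7725 231.0721 250.811  234.8955 247.8935] [[ 0.5193 -0.1     0.    ]]
[233.3293 248.1455 234.692  261.003  231.5563 251.0377 235.391  248.1242] [[ 0.5208 -0.1001  0.    ]]
[233.7604 248.1873 235.1123 261.0454 232.008  251.0923 235.7992 248.1536] [[ 0.5219 -0.0997  0.    ]]
tip obs [[ 0.5187 -0.099   0.071 ]]
```

Call:
play_rows --series "0 0 -1.2 0 0 0 -1;0 0 -1.2 0 0 0 -1;0 0 -0.5 0 0 0 -1;0 0 -0.4 0 0 0 -1;0 0 -0.4 0 0 0 -1;0 0 0 0 0 0 -1;0 0 0 0 0 0 -1"

```text
clock: 6.32
ee_pos: [0.5203, -0.0999, 0.0904]
orientation: [3.142, -0.0, -0.171]
wrist_force: [0.2, -0.2, 0.4]
width: 0.582
grip_force: 31.3
```

Call:
play_rows --series "0 0 -0.8 0 0 0 -1;0 0 -0.8 0 0 0 -1;0 0 -0.8 0 0 0 -1;0 0 -0.6 0 0 0 -1;0 0 -0.5 0 0 0 -1;0 0 0 0 0 0 -1;0 0 0 0 0 0 -1"

```text
clock: 7.2
ee_pos: [0.5203, -0.0999, 0.0554]
orientation: [3.142, -0.0, -0.171]
wrist_force: [0.5, 0.5, -0.6]
width: 0.583
grip_force: 31.3
```

Call:
play_rows --series "0 0 -0.2 0 0 0 -1;0 0 0 0 0 0 -1;0 0 0 0 0 0 0.6;0 0 0 0 0 0 0.6;0 0 0 0 0 0 1;0 0 0 0 0 0 1;0 0 0 0 0 0 1;0 0 0 0 0 0 1"

```text
clock: 8.2
ee_pos: [0.5202, -0.0999, 0.0533]
orientation: [3.142, 0.0, -0.171]
wrist_force: [-0.7, -0.1, 0.2]
width: 0.997
grip_force: 0.0
```

Call:
play_rows --series "0 0 1.5 0 0 0 1;0 0 3 0 0 0 1;0 0 3 0 0 0 1;0 0 1.5 0 0 0 1;-2.1 0.4 0 0 0 0 1;-2.1 0.4 0 0 0 0 1;-2.2 0.3 0 0 0 0 1;0 0 0 0 0 0 1;0 0 0 0 0 0 1"

```text
clock: 9.32
ee_pos: [0.457, -0.0891, 0.1435]
orientation: [3.142, -0.001, -0.171]
wrist_force: [0.9, -0.6, -0.1]
width: 0.998
grip_force: 0.0
```

```bash
python3 - <<'E'
from h import *
np.set_printoptions(precision=4,suppress=True)
from bench import ctrl
s=ctrl.read_state();print(s["ee_pos"],s["orientation"])
im=cams.snapshot("scene")[:,:,::-1]; cv2.imwrite("pics/scene2.png",im)
print(bob("scene",im,.025,(200,220),(260,275)))
a=cv2.resize(im[200:300,180:280],(600,600),interpolation=cv2.INTER_CUBIC); cv2.imwrite("pics/m3.png",np.clip(a*1.5,0,255).astype(np.uint8))
E
```

```text
[ 0.457  -0.0891  0.1435] [ 3.1415 -0.0009 -0.1708]
(array([ 0.5174, -0.0996]), array([ 0.2458, -0.8014, -0.2526,  0.7562]))
```

View pics/m3.png

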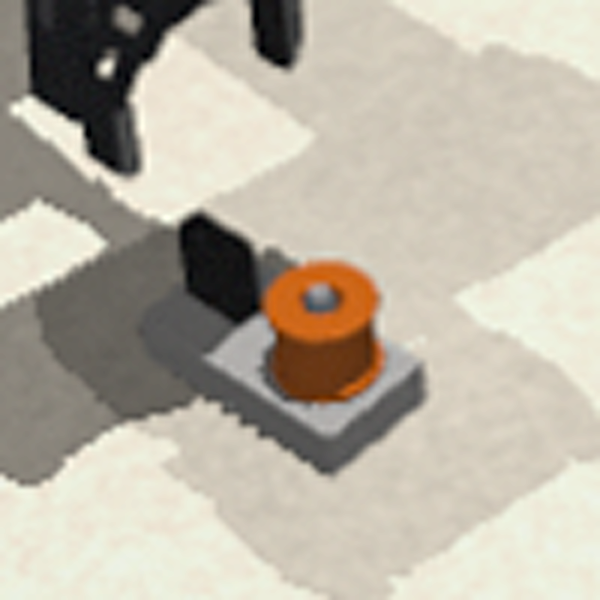

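The bobbin sits down on the block with the spindle tip showing through its bore at (320,297). The rib is free at (218,265). I'm going down to the rib to grip it.

Call:
play_rows --series "0 0 -2.5 0 0 0 1;0 0 -2.5 0 0 0 1;0 0 -2.5 0 0 0 1;0 0 -1.2 0 0 0 1;0 0 -0.5 0 0 0 1;0 0 0 0 0 0 1;0 0 0 0 0 0 -1;0 0 0 0 0 0 -1;0 0 0 0 0 0 -1;0 0 0 0 0 0 -1;0 0 0 0 0 0 -1;0 0 0 0 0 0 -1;0 0 0 0 0 0 -1;0 0 0 0 0 0 -1;0 0 0 0 0 0 -1;0 0 0 0 0 0 -1" --newtons 60

```text
clock: 11.38
ee_pos: [0.4562, -0.089, 0.0514]
orientation: [3.142, -0.0, -0.171]
wrist_force: [-0.5, -1.3, 5.9]
width: 0.152
grip_force: 62.7
```

Call:
play_rows --series "0.3 0.8 0 0 0 -0.1 -1;0.45 1.25 0 0 0 -0.1 -1;0.45 1.25 0 0 0 -0.1 -1;0.45 1.25 0 0 0 -0.1 -1;0.45 1.25 0 0 0 -0.1 -1;0.45 1.25 0 0 0 -0.1 -1;0.5 1.3 0 0 0 -0.1 -1;0.5 1.3 0 0 0 -0.1 -1;0.5 1.3 0 0 0 -0.1 -1;0.5 1.3 0 0 0 -0.1 -1;0.5 1.3 0 0 0 -0.1 -1;0.5 1.3 0 0 0 -0.1 -1;0.5 1.3 0 0 0 -0.1 -1;0.5 1.3 0 0 0 -0.1 -1;0.3 0.8 0 0 0 0 -1;0 0 0 0 0 0 -1;0 0 0 0 0 0 -1"

```text
clock: 13.5
ee_pos: [0.5249, 0.094, 0.0514]
orientation: [-3.141, -0.001, -0.195]
wrist_force: [0.8, 4.9, 3.6]
width: 0.158
grip_force: 62.5
```

```bash
python3 - <<'E'
from h import *
np.set_printoptions(precision=4,suppress=True)
from bench import ctrl
s=ctrl.read_state();print(s["ee_pos"],s["orientation"],s["wrist_force"])
im=cams.snapshot("scene")[:,:,::-1]; cv2.imwrite("pics/scene3.png",im)
F=[.6521,.1274,-.1957]; print("fixture outline pred",proj("scene",pose(F,[[0,-.06,.02],[.016,-.06,.02],[.016,.016,.02],[-.13,0,.02],[-.13,.016,.02]])))
a=cv2.resize(im[160:270,220:350],(780,660),interpolation=cv2.INTER_CUBIC)[:600]; cv2.imwrite("pics/m4.png",np.clip(a*1.5,0,255).astype(np.uint8))
E
```

```text
[0.5249 0.094  0.0514] [-3.1409 -0.0005 -0.195 ] [0.7515 4.9085 3.6442]
fixture outline pred [[304.7264 239.577 ]
 [309.2839 242.0836]
 [325.6088 228.4183]
 [283.1785 210.7518]
 [286.6036 208.2616]]
```

View pics/m4.png

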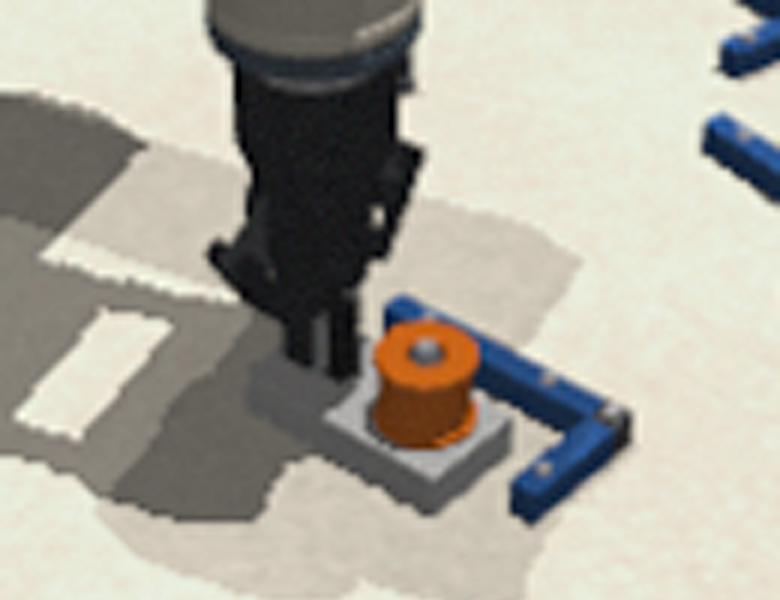

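Bobbin is still seated at (427,380), the block short of both fences by roughly 25 mm, and the fixture's outline agrees with the fit within about a pixel. I'll close most of the gap, then creep in on force.

Call:
play_rows --series "0.3 0.25 0 0 0 0 -1;0.35 0.28 0 0 0 0 -1;0.35 0.28 0 0 0 0 -1;0.35 0.28 0 0 0 0 -1;0.35 0.28 0 0 0 0 -1;0.35 0.28 0 0 0 0 -1;0.2 0.17 0 0 0 0 -1;0.15 0.1 0 0 0 0 -1;0 0 0 0 0 0 -1;0 0 0 0 0 0 -1"

```text
clock: 14.8
ee_pos: [0.5469, 0.112, 0.0514]
orientation: [3.14, 0.003, -0.195]
wrist_force: [-10.3, -7.7, 17.9]
width: 0.157
grip_force: 64.5
```

Call:
play_rows --series "0 0 0.05 0 0 0 -1;0.1 -0.02 0 0 0 0 -1;0.1 -0.02 0 0 0 0 -1;0 0 0 0 0 0 -1;0 0 0 0 0 0 -1"

```text
clock: 15.42
ee_pos: [0.5508, 0.1124, 0.0516]
orientation: [-3.142, -0.0, -0.195]
wrist_force: [0.3, 0.4, -4.8]
width: 0.154
grip_force: 61.2
```

Call:
play_rows --series "0.1 -0.02 0 0 0 0 -1;0.1 -0.02 0 0 0 0 -1;0 0 0 0 0 0 -1;0 0 0 0 0 0 -1"

```text
clock: 15.92
ee_pos: [0.5524, 0.112, 0.0517]
orientation: [3.141, 0.001, -0.195]
wrist_force: [-2.5, 1.6, -3.7]
width: 0.156
grip_force: 61.4
```

Call:
play_rows --series "0.02 0.1 0 0 0 0 -1;0.02 0.1 0 0 0 0 -1;0.02 0.1 0 0 0 0 -1;0 0 0 0 0 0 -1;0 0 0 0 0 0 -1"

```text
clock: 16.55
ee_pos: [0.5531, 0.115, 0.0517]
orientation: [3.141, 0.0, -0.195]
wrist_force: [-5.2, -1.0, -4.3]
width: 0.156
grip_force: 61.4
```

Call:
play_rows --series "0.02 0.1 0 0 0 0 -1;0.02 0.1 0 0 0 0 -1;0 0 0 0 0 0 -1;0 0 0 0 0 0 -1"

```text
clock: 17.05
ee_pos: [0.5533, 0.1163, 0.0518]
orientation: [3.14, 0.001, -0.195]
wrist_force: [-6.2, -10.0, -0.1]
width: 0.156
grip_force: 61.8
```

Call:
play_rows --series "0 0 -0.05 0 0 0 -1;0.1 -0.02 0 0 0 0 -1;0.02 0.1 -0.03 0 0 0 -1;0 0 0 0 0 0 -1;0 0 0 0 0 0 -1;0 0 0 0 0 0 -1;0 0 0 0 0 0 -1"

```text
clock: 17.92
ee_pos: [0.5532, 0.1163, 0.0515]
orientation: [3.139, 0.002, -0.195]
wrist_force: [-17.5, -18.6, 18.1]
width: 0.157
grip_force: 64.6
```

```bash
python3 - <<'E'
from h import *
np.set_printoptions(precision=4,suppress=True)
from bench import ctrl
s=ctrl.read_state();print(s["ee_pos"],s["orientation"],s["wrist_force"],s["ft_torque"],s["clock"])
im=cams.snapshot("scene")[:,:,::-1]; cv2.imwrite("pics/scene4.png",im)
print(bob("scene",im,.025,(270,190),(325,245)))
a=cv2.resize(im[180:255,250:350],(800,600),interpolation=cv2.INTER_CUBIC); cv2.imwrite("pics/m5.png",np.clip(a*1.5,0,255).astype(np.uint8))
E
```

```text
[0.5532 0.1163 0.0515] [ 3.1391  0.0025 -0.1947] [-17.4695 -18.639   18.1302] [-3.0342  2.2888 -0.201 ] 17.925
(array([0.616 , 0.1035]), array([-0.555 , -0.6672,  0.542 ,  0.5929]))
```

View pics/m5.png

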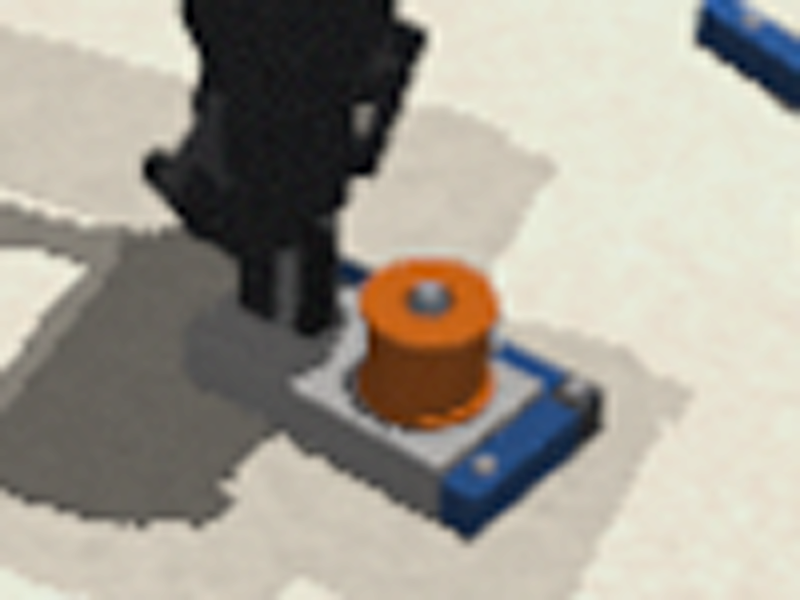

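Docked: block's end is flush on the short fence along (440,475)–(545,390), bobbin seated at (430,345). I'll add a little more push in x and ease the downward load before handing in.

Call:
play_rows --series "0 0 0.03 0 0 0 -1;0.1 -0.02 0 0 0 0 -1;0 0 0 0 0 0 -1;0 0 0 0 0 0 -1;0 0 0 0 0 0 -1;0 0 0 0 0 0 -1;0 0 0 0 0 0 -1"

```text
clock: 18.85
ee_pos: [0.5532, 0.1163, 0.0515]
orientation: [3.139, 0.004, -0.195]
wrist_force: [-21.0, -16.5, 17.7]
width: 0.156
grip_force: 64.7
```

```bash
python3 -c "
from bench import job
print(job.close_job())"
```

```text
the job is handed in; nothing more can be done
None
```

I seated the bobbin on the spindle and let go of it away from the corner. I then docked the block and handed the job in at about 19 s, with the fingers still holding it against both fences at roughly 17 N and 20 N (from the wrist force). The hand-in gave no verdict.

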